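# Pots out of their nests and onto their saucers

### The arm

A 6-joint arm with a two-finger parallel gripper is mounted at the origin on the work surface. World frame = base frame: x ahead of the robot, y to its left, z up, the work surface at z = 0. Lengths are in mm, angles in degrees, forces in N, time in s.
With the tool pointing down it reaches from about 350 to 850 mm from the base axis. Payload 8.1 kg.
Tool frame: the origin (TCP) lies midway between the tips of the shut fingers; the grasp point (between the pads) lies 19 mm behind it; z points along the fingers, y is the line along which they close (so a half turn about z gives the same grasp; the last joint's range is limited). The gripper opens to 85 mm and grips with 20 to 120 N. Pads are 22 mm wide; open, the fingers measure 114 mm over their backs; the gripper's body (76 mm by 85 mm) begins 54 mm behind the grasp point. The pads swing forward as they close: fully open they stand 13 mm farther back than shut.
Start: joints at [68.388, 7.471, 85.268, -0, 87.261, -4.893], TCP at [172.584, 574.648, 198.692] pointing down, gripper open.
Joint ranges: [-169.43, 169.43], [-51.17, 129.36], [1.28, 143.12], [-76.62, 256.62], [0, 156.53], [-152.29, 152.29]. Speed limits (degrees/s): [136.94, 136.94, 159.86, 180, 180, 180].

### API

Orientations are given as [roll, pitch, yaw] about the fixed x, y, z axes, in that order (R = Rz(yaw) Ry(pitch) Rx(roll)).
In Python, from bench import r gives the robot as it stands. The module is installed in compiled form; this text tells all that it offers.
- The arm moves only by the tool jog_arm, never from a script. Its argument "rows" is a list of rows, each a list of 2 entries, a list of its own where there are three numbers: the shift along the tool's x, y, z in mm, then the turn, a rotation vector about the tool's x, y, z in rad. A call has 1 to 10 rows; each row is the pose to reach, as a shift and turn from the pose commanded when the call began, along the tool's axes at that moment; what a row does not reach only later rows make up. A row lasts 1/10 s, in which the tool goes at most 50 mm and 8.59 degrees, less where a joint would pass 70% of its speed; a pose out of reach is approached as far as the arm can. A call with a gripper value outside its range is refused whole. "grip" is the finger opening in mm, from 0 to 85.4, set as the call begins (left out, the last holds). The fingers move at their own pace and stop on an object; "force" is the grip in N (left out, the last holds). Time passes only in rows, so rows that repeat a pose let the fingers close. It gives the time, the measured TCP pose, the force, the opening and the grip force at its end, in the units of the state.
- r.sense(): the state, without advancing time (a new reading comes with each control period).
- r.snapshot(name): name is "scene" or "top" or "wrist"; returns (picture, depth): 420x560x3 uint8, blue, green, red; 420x560 float32, mm along the optical axis (not along the pixel's ray), 0 where there is no reading.
- r.camera_params(name): a dict with "fx", "fy", "cx", "cy" (pixels), "dist_coeffs" ([k1, k2, p1, p2, k3] as OpenCV has them; the pictures are not rectified), "pose" (4x4, takes a point from camera to world coordinates); the wrist camera has in their place "tool_from_camera" (4x4, takes a point from camera to tool coordinates, whose origin is the TCP and whose axes are the flange's). Camera axes: x right, y down, z forward; pixel columns grow to the right and rows downward; lengths in mm; the calibration is good to about 2 mm. A picture is of the moment at which its call begins: read the wrist's pose just before it. camera_params takes no time and is no camera call.
- r.hand_in(): hands the job in; it is judged then, once.
The state is a dict: "time": time; "joint_pos": joint angles; "qd": joint speeds; "joint_efforts": joint torques, N m; "tool_pos": TCP position; "tcp_rot": TCP orientation; "ft_force": force on the tool from outside, world axes, zero at the start; "wrist_torque": the same for the moment, N m; "finger_gap": finger opening in mm; "grip_force": force on a finger pad.
Only numpy, scipy, OpenCV 4.12 (cv2) and the standard library are available. Lean on these libraries where they do the work, as an engineer would, in place of code of your own. Each camera call takes 0.05 s, during which the arm holds its last target. There are 200 camera calls.

### The job

The fired flowerpots are back from the kiln in two nests, three round ones and two square ones. Take the nests apart and stand every pot upright in the middle of its own empty saucer, round on round and square on square, the smallest pot on the smallest saucer and so on up, with the sides of the square pots parallel to those of their saucers. Set them down gently and let go: unglazed clay chips if a pot is dropped or knocked over.

Things in the scene. Friction and masses are not known exactly. Their poses are not given: they have to be found in the camera images.
- round_small: Loose round terracotta flowerpot, the smallest of three, 50 mm high, open on top. Collar (its top 18 mm) 46 mm across, 8 mm thick, mouth 30 mm; below it the pot steps in to 37 mm and tapers to a 29 mm foot. Starts nested in the medium round pot (1.5 mm play), only its collar standing out on that rim; lift straight up. 70 g. Origin: centre of the underside, z up.
- round_medium: Loose round terracotta flowerpot, the middle one of three, 56 mm high, open on top. Collar (its top 18 mm) 56 mm across, 8 mm thick, mouth 40 mm; below it the pot steps in to 47 mm and tapers to a 36 mm foot. Starts nested in the large round pot (1.5 mm play), only its collar standing out on that rim; lift straight up. 100 g. Origin: centre of the underside, z up.
- round_large: Loose round terracotta flowerpot, the largest of three, 62 mm high, open on top. Collar (its top 18 mm) 66 mm across, 8 mm thick, mouth 50 mm; below it the pot steps in to 57 mm and tapers to a 44 mm foot. Stands on the table at the bottom of the round nest (98 mm high in all). 140 g. Origin: centre of the underside, z up.
- square_small: Loose square terracotta flowerpot, the smaller of two, 52 mm high, open on top. Collar (its top 18 mm) 54 mm square, 8 mm thick, mouth 38 mm; below it the pot steps in to 45 mm and tapers to a 34 mm foot. Starts nested in the large square pot (1.5 mm play), only its collar standing out on that rim; lift straight up. 110 g. Origin: centre of the underside, z up; x, y square to the sides.
- square_large: Loose square terracotta flowerpot, the larger of two, 58 mm high, open on top. Collar (its top 18 mm) 64 mm square, 8 mm thick, mouth 48 mm; below it the pot steps in to 55 mm and tapers to a 46 mm foot. Stands on the table at the bottom of the square nest (76 mm high in all). 160 g. Origin: centre of the underside, z up; x, y square to the sides.
- saucer_round_small: Loose round terracotta saucer, the smallest of the three round ones, for the small round pot: 58 mm across, 14 mm high, with a flat well 46 mm across whose floor is 6 mm above the underside. Origin: centre of the underside, z up.
- saucer_round_medium: Loose round terracotta saucer, the middle one of the three round ones, for the medium round pot: 69 mm across, 14 mm high, with a flat well 56 mm across whose floor is 6 mm above the underside. Origin: centre of the underside, z up.
- saucer_round_large: Loose round terracotta saucer, the largest of the three round ones, for the large round pot: 80 mm across, 14 mm high, with a flat well 66 mm across whose floor is 6 mm above the underside. Origin: centre of the underside, z up.
- saucer_square_small: Loose square terracotta saucer, the smaller of the two square ones, for the small square pot: 66 x 66 mm, 14 mm high, with a flat well 54 x 54 mm whose floor is 6 mm above the underside. Origin: centre of the underside, z up; x and y point square to the sides.
- saucer_square_large: Loose square terracotta saucer, the larger of the two square ones, for the large square pot: 80 x 80 mm, 14 mm high, with a flat well 66 x 66 mm whose floor is 6 mm above the underside. Origin: centre of the underside, z up; x and y point square to the sides.
Things that resemble listed ones, but are neither listed nor needed, are in the scene too. What is shaped like the square_small but yellow is not meant.

How it is judged (in metres and radians):
At the end, for the whole second after the job is handed in: Every pot stands on its own saucer (same shape and size rank): foot flat in the well (underside 3 to 9 mm above the saucer's), centres within 13 mm, upright within 0.08 rad, at rest, released; square pots parallel to their saucers within 0.2 rad, any quarter turn (horizontal distance between round_small and saucer_round_small below 0.013 m and z of round_small in the frame of saucer_round_small between 0.003 and 0.009 m and angle between each of round_small, round_medium, round_large, square_small, square_large's own z axis and vertical below 0.08 rad and linear speed of each of round_small, round_medium, round_large, square_small, square_large below 0.01 m/s and horizontal distance between round_medium and saucer_round_medium below 0.013 m and z of round_medium in the frame of saucer_round_medium between 0.003 and 0.009 m and horizontal distance between round_large and saucer_round_large below 0.013 m and z of round_large in the frame of saucer_round_large between 0.003 and 0.009 m and horizontal distance between square_small and saucer_square_small below 0.013 m and z of square_small in the frame of saucer_square_small between 0.003 and 0.009 m and (angle between the x axis of square_small and the x axis of saucer_square_small, either way round below 0.2 rad or angle between the x axis of square_small and the y axis of saucer_square_small, either way round below 0.2 rad) and horizontal distance between square_large and saucer_square_large below 0.013 m and z of square_large in the frame of saucer_square_large between 0.003 and 0.009 m and (angle between the x axis of square_large and the x axis of saucer_square_large, either way round below 0.2 rad or angle between the x axis of square_large and the y axis of saucer_square_large, either way round below 0.2 rad)); the robot touches nothing.
It fails at once if the round small pot is dropped: it falls out of the fingers from more than about 25 mm, or is knocked off its nest (loose and faster than 0.7 m/s) (linear speed of round_small above 0.7 m/s and contact force between the fingers and round_small below 0.05 N).
It fails at once if the round medium pot is dropped: it falls out of the fingers from more than about 25 mm, or is knocked off its nest (loose and faster than 0.7 m/s) (linear speed of round_medium above 0.7 m/s and contact force between the fingers and round_medium below 0.05 N).
It fails at once if the round large pot is dropped: it falls out of the fingers from more than about 25 mm, or is knocked off its nest (loose and faster than 0.7 m/s) (linear speed of round_large above 0.7 m/s and contact force between the fingers and round_large below 0.05 N).
It fails at once if the square small pot is dropped: it falls out of the fingers from more than about 25 mm, or is knocked off its nest (loose and faster than 0.7 m/s) (linear speed of square_small above 0.7 m/s and contact force between the fingers and square_small below 0.05 N).
It fails at once if the square large pot is dropped: it falls out of the fingers from more than about 25 mm, or is knocked off its nest (loose and faster than 0.7 m/s) (linear speed of square_large above 0.7 m/s and contact force between the fingers and square_large below 0.05 N).
It also fails if it takes over 128 s, if anything falls off the work surface, if the arm or the gripper's body presses on something with over 40 N, if the wrist force passes 120 N, or if a joint passes its speed limit or range.

## Working session

There is one attempt and no reset: what is moved stays moved. The work goes in short steps, Python scripts to look and compute and a tool call to move; the robot and the scene stay as the last step left them, time stands still between calls to the robot, and variables do not carry over. Pictures are saved under pics/ and viewed, at most 14 in all, crops included, and the job is handed in when it is done.

Besides the shell and the picture viewer there is one more tool, called by a JSON object that holds its "op" and its "data", one argument or row to a line. jog_arm: Moves the arm, as the interface text tells. Its arguments: {"type":"object","properties":{"rows":{"type":"array"},"grip":{"type":"number"},"force":{"type":"number"}},"required":["rows"]}

```bash
mkdir -p pics; python3 - <<'E'
from bench import r
import cv2,numpy as np
s=r.sense();print(s)
for n in("top","scene"):
    p,d=r.snapshot(n);cv2.imwrite(f"pics/{n}0.png",p);np.save(f"pics/{n}0.npy",d);print(n,r.camera_params(n))
print(r.camera_params("wrist"))
E
```

```text
{'time': 0.0, 'joint_pos': array([ 6.83898409e+01,  7.51598306e+00,  8.53313433e+01, -1.48601498e-04,
        8.72609880e+01, -4.89647447e+00]), 'qd': array([ 0.11638632,  0.02499434,  0.01031521, -0.01404032,  0.08654367,
       -0.18044431]), 'joint_efforts': array([ 5.38456407e-04, -5.69392884e+01, -5.00563216e+01, -6.60617434e-05,
        1.46046866e-02, -2.02289641e-05]), 'tool_pos': array([172.33660436, 574.06549883, 197.61558678]), 'tcp_rot': array([-1.79892068e+02, -9.09735952e-03,  1.63286314e+02]), 'ft_force': array([0.13746264, 0.36459467, 0.08095759]), 'wrist_torque': array([ 0.05036103, -0.00099968,  0.00092461]), 'grip_force': 0.0, 'finger_gap': 85.5429062417086}
top {'fx': 443.09675970256285, 'fy': 443.09675970256285, 'cx': 286.67217298338426, 'cy': 204.44504215577635, 'dist_coeffs': array([-0.02700159,  0.        ,  0.        ,  0.        ,  0.        ]), 'pose': array([[-2.94935336e-02, -9.82078944e-01,  1.86148004e-01,
         3.27777356e+02],
       [-9.99564680e-01,  2.91197090e-02, -4.74268498e-03,
         4.40416008e+00],
       [-7.62884655e-04, -1.86206848e-
[... 536 characters left out ...]
 -5.43927349e-01, -8.39119041e-01,
         7.43358327e+02],
       [ 0.00000000e+00,  0.00000000e+00,  0.00000000e+00,
         1.00000000e+00]])}
{'fx': 304.7720053067767, 'fy': 304.7720053067767, 'cx': 282.70201148980055, 'cy': 205.6119480293044, 'dist_coeffs': array([-0.01003639,  0.        ,  0.        ,  0.        ,  0.        ]), 'tool_from_camera': array([[-4.42575041e-04, -9.47134816e-01, -3.20835542e-01,
         8.19046325e+01],
       [ 9.99999720e-01, -6.12935261e-04,  4.29994158e-04,
         7.59678512e-01],
       [-6.03913855e-04, -3.20835262e-01,  9.47134821e-01,
        -1.74883036e+02],
       [ 0.00000000e+00,  0.00000000e+00,  0.00000000e+00,
         1.00000000e+00]])}
```

View pics/top0.png

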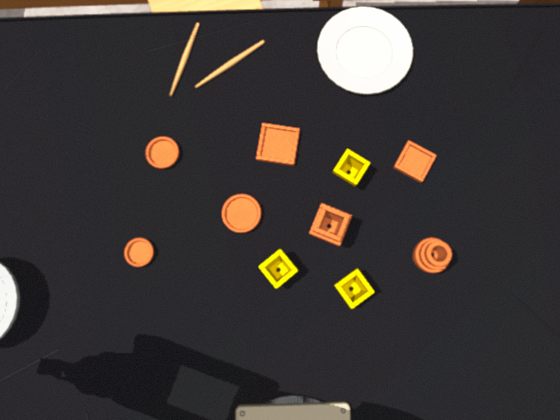

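View pics/scene0.png

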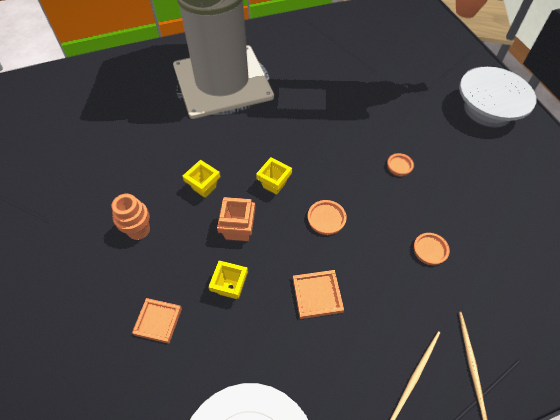

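The terracotta pieces in the top view are:
- Round saucers at (139,252) small, (162,153) medium and (241,213) large.
- Square saucers at (415,161) small and (278,144) large.
- The square nest at (331,224) and the round nest at (433,255).

There are four candidates for square_small: yellow pots at (351,168), (279,269) and (354,289), and the terracotta inner pot at (331,224). The terracotta one fits, because it isn't yellow and it sits nested in the large square pot.

```bash
cat > h.py <<'E'
import cv2,numpy as np
def world(d,P,T=None):
    K=np.array([[P["fx"],0,P["cx"]],[0,P["fy"],P["cy"]],[0,0,1]])
    v,u=np.mgrid[:d.shape[0],:d.shape[1]]
    n=cv2.undistortPoints(np.stack([u,v],-1).reshape(-1,1,2).astype(np.float64),K,P["dist_coeffs"]).reshape(*d.shape,2)
    c=np.dstack([n*d[...,None],d]);T=P["pose"] if T is None else T
    return c@T[:3,:3].T+T[:3,3]
def orange(p):
    h=cv2.cvtColor(p,cv2.COLOR_BGR2HSV)
    return ((h[...,0]<17)&(h[...,1]>100)&(h[...,2]>60)).astype(np.uint8)
def comps(p,d,P,T=None,amin=300):
    W=world(d,P,T);n,L,S,C=cv2.connectedComponentsWithStats(orange(p))
    for i in range(1,n):
        if S[i,4]<amin: continue
        w=W[(L==i)&(d>0)]
        if w[:,2].max()>150 or np.hypot(*w[:,:2].mean(0))<250: continue
        yield C[i],w
def rim(w,lo,hi):
    q=w[(w[:,2]>lo)&(w[:,2]<hi)][:,:2].astype(np.float32)
    (c,R)=cv2.minEnclosingCircle(q);b=cv2.minAreaRect(q)
    return np.round(c,1),round(R*2,1),np.round(b[0],1),np.round(b[1],1),round(b[2],1)
E
python3 - <<'E'
from bench import r
from h import *
for n in("top","scene"):
    p=cv2.imread(f"pics/{n}0.png");d=np.load(f"pics/{n}0.npy")
    for C,w in comps(p,d,r.camera_params(n)):
        z=np.percentile(w[:,2],97);print(n,C.round(),'ztop',z.round(1),rim(w,z-(5 if z<30 else 8),z+5))
p=cv2.imread("pics/top0.png");cv2.imwrite("pics/crop.png",cv2.resize(p[140:310,240:470],None,fx=3.4,fy=3.4,interpolation=2))
E
```

```text
top [61.  3.] ztop -697.4 (array([1518., 1008.]), 292.8, array([1517.5, 1008. ]), array([292.8,  10.7]), 89.0)
top [184.  59.] ztop 10.2 (array([836.8, 216.6]), 184.9, array([836.4, 215.2]), array([  8.3, 184.9]), 71.8)
top [278. 144.] ztop 16.2 (array([629.7,  16.2]), 110.7, array([629.2,  16. ]), array([80. , 80.8]), 79.4)
top [162. 152.] ztop 15.9 (array([618.1, 260.7]), 67.8, array([618.2, 259.9]), array([66.3, 65.3]), 17.0)
top [415. 161.] ztop 15.8 (array([ 583.4, -272.5]), 92.5, array([ 583.4, -272.1]), array([66.5, 67.4]), 58.5)
top [241. 213.] ztop 15.8 (array([482.8,  95.1]), 79.2, array([483.6,  95.1]), array([76.1, 77.5]), 88.5)
top [330. 224.] ztop 77.8 (array([448.2, -82.8]), 74.5, array([448.4, -82.5]), array([53.9, 54.2]), 65.6)
top [138. 252.] ztop 15.9 (array([408.6, 302. ]), 58.0, array([408.5, 302.4]), array([56.7, 55.9]), 0.3)
top [432. 255.] ztop 99.2 (array([ 382.6, -275.4]), 47.2, array([ 382.2, -275. ]), array([45.8, 44.8]), 43.0)
scene [95. 16.] ztop -150.9 (array([-846.4, -446.5]), 140.0, array([-838.3, -447.6]), array([139.6,  26.7]), 81.8)
scene [468.   7
[... 259 characters left out ...]
408.4, 302. ]), array([53.9, 57.8]), 57.8)
scene [130. 216.] ztop 101.0 (array([ 383. , -275.3]), 48.3, array([ 384.5, -275.1]), array([45.6, 45. ]), 72.7)
scene [236. 218.] ztop 79.3 (array([449.8, -83.4]), 74.2, array([449. , -83.4]), array([54.6, 55.2]), 65.7)
scene [326. 217.] ztop 17.1 (array([483.8,  94.6]), 80.5, array([484.1,  94.6]), array([77.3, 78.5]), 70.1)
scene [431. 248.] ztop 17.0 (array([619.4, 260.2]), 70.7, array([619. , 259.6]), array([68.6, 66.7]), 50.7)
scene [317. 294.] ztop 17.2 (array([631.7,  14.8]), 110.1, array([630.5,  15.5]), array([80.6, 81.3]), 79.6)
scene [157. 320.] ztop 17.5 (array([ 584.5, -271.6]), 91.3, array([ 584.3, -272.4]), array([67.7, 67.4]), 57.9)
```

View pics/crop.png

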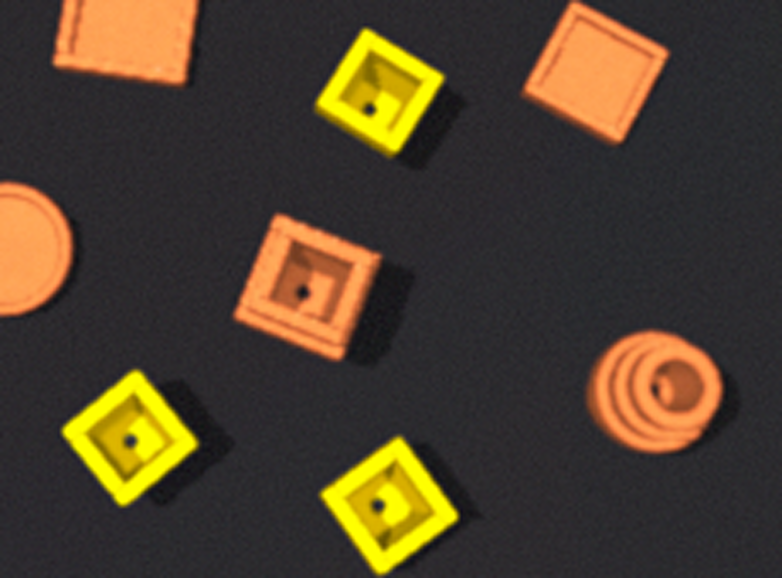

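Everything checks out: tops at 98 and 76 mm, and the sizes match in both views. The terracotta inner pot is confirmed at (331,224). I'll move to a waypoint and turn the tool to yaw 90.

{"op": "jog_arm", "data": {
  "rows": [
    [[-357,-294,-22],[0,0,1.279]],
    [[-357,-294,-22],[0,0,1.279]],
    [[-357,-294,-22],[0,0,1.279]],
    [[-357,-294,-22],[0,0,1.279]],
    [[-357,-294,-22],[0,0,1.279]],
    [[-357,-294,-22],[0,0,1.279]],
    [[-357,-294,-22],[0,0,1.279]],
    [[-357,-294,-22],[0,0,1.279]],
    [[-357,-294,-22],[0,0,1.279]],
    [[-357,-294,-22],[0,0,1.279]]
  ],
  "grip": 85
}}

```text
time: 1.1
tool_pos: [431.8, 186.4, 220.7]
tcp_rot: [180.0, 0.1, 89.6]
ft_force: [-0.1, 0.0, 0.8]
finger_gap: 84.6
grip_force: 0.0
```

{"op": "jog_arm", "data": {
  "rows": [
    [[-425,-47,0],[0,0,0]],
    [[-425,-47,0],[0,0,0]],
    [[-425,-47,0],[0,0,0]],
    [[-425,-47,0],[0,0,0]],
    [[-425,-47,0],[0,0,0]],
    [[-425,-47,0],[0,0,0]],
    [[-425,-47,0],[0,0,0]],
    [[-425,-47,0],[0,0,0]],
    [[-425,-47,0],[0,0,0]],
    [[-425,-47,0],[0,0,0]]
  ]
}}

```text
time: 2.1
tool_pos: [382.1, -237.1, 220.1]
tcp_rot: [-179.9, -0.0, 89.8]
ft_force: [-0.2, -0.3, -0.6]
finger_gap: 84.8
grip_force: 0.0
```

```bash
cat >> h.py <<'E'
from scipy.spatial.transform import Rotation as Ro
def wristT(s,P):
    T=np.eye(4);T[:3,:3]=Ro.from_euler("xyz",s["tcp_rot"],degrees=True).as_matrix();T[:3,3]=s["tool_pos"]
    return T@P["tool_from_camera"]
def look(r,name=None):
    s=r.sense();p,d=r.snapshot("wrist");P=r.camera_params("wrist")
    if name: cv2.imwrite(f"pics/{name}.png",p)
    print(s["tool_pos"].round(1),s["tcp_rot"].round(2),s["time"])
    return p,d,P,wristT(s,P)
E
python3 - <<'E'
from bench import r
from h import *
print(r.sense()["tool_pos"])
p,d,P,T=look(r,"w1")
for C,w in comps(p,d,P,T):
    z=np.percentile(w[:,2],97);print(C.round(),z.round(1),rim(w,z-5,z+5))
s=r.sense();print(s["tool_pos"],s["tcp_rot"])
E
```

```text
[ 382.05281374 -237.08407647  220.06466501]
[ 382.1 -237.1  220.1] [-1.7993e+02 -1.0000e-02  8.9840e+01] 2.1
[355.  21.] 74.0 (array([448.5, -83.3]), 55.5, array([448.7, -83.3]), array([40.5, 38.8]), 65.9)
[337.  56.] 75.7 (array([ 438.2, -106.9]), 53.6, array([ 438.1, -107. ]), array([ 2.6, 53.5]), 65.7)
[283. 224.] 96.6 (array([ 383.1, -275. ]), 31.1, array([ 383.2, -275.7]), array([30.5, 29.1]), 30.7)
[ 382.4003202  -235.32066142  220.05916627] [-1.79938649e+02 -6.92727687e-02  8.98856011e+01]
```

View pics/w1.png

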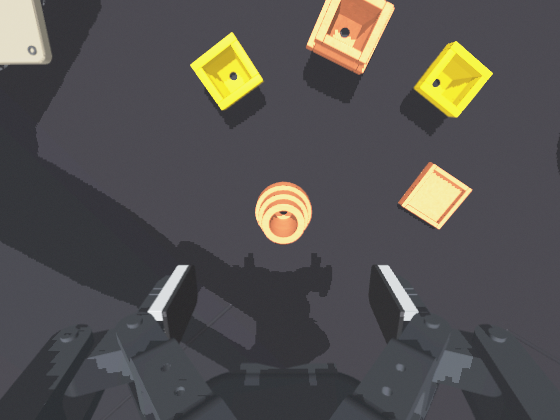

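{"op": "jog_arm", "data": {
  "rows": [
    [[-40,0,30],[0,0,0]],
    [[-40.5,0,70],[0,0,0]],
    [[-40.5,0,100],[0,0,0]],
    [[-40.5,0,120],[0,0,0]],
    [[-40.5,0,135],[0,0,0]],
    [[-40.5,0,141],[0,0,0]],
    [[-40.5,0,141],[0,0,0]],
    [[-40.5,0,141],[0,0,0]]
  ]
}}

```text
time: 2.95
tool_pos: [383.6, -274.9, 80.6]
tcp_rot: [180.0, 0.0, 90.1]
ft_force: [0.9, -0.0, -0.7]
finger_gap: 84.7
grip_force: 0.0
```

{"op": "jog_arm", "data": {
  "rows": [
    [[0,0,0],[0,0,0]],
    [[0,0,0],[0,0,0]],
    [[0,0,0],[0,0,0]],
    [[0,0,0],[0,0,0]],
    [[0,0,0],[0,0,0]],
    [[0,0,0],[0,0,0]],
    [[0,0,0],[0,0,0]],
    [[0,0,0],[0,0,0]],
    [[0,0,0],[0,0,0]],
    [[0,0,0],[0,0,0]]
  ],
  "grip": 40,
  "force": 40
}}

```text
time: 3.95
tool_pos: [382.9, -275.1, 79.7]
tcp_rot: [-180.0, 0.0, 90.0]
ft_force: [-0.1, 0.4, -0.6]
finger_gap: 39.9
grip_force: 0.0
```

```bash
python3 - <<'E'
from bench import r
from h import *
p,d,P,T=look(r,"w2")
print(r.sense())
E
```

```text
[ 382.9 -275.1   79.7] [-180.    0.   90.] 3.95
{'time': 4.0, 'joint_pos': array([-4.19316981e+01, -7.50630542e+00,  1.12972075e+02,  1.59124243e-03,
        7.45342052e+01, -4.19319863e+01]), 'qd': array([ 0.02107787, -0.10480728,  0.01148341,  0.02358559, -0.00018915,
       -0.03731511]), 'joint_efforts': array([-3.76968892e-03, -4.02220559e+01, -4.70858181e+01, -8.30737954e-04,
        1.35157676e-03,  8.93415944e-06]), 'tool_pos': array([ 382.91992073, -275.12010637,   79.69644028]), 'tcp_rot': array([ 1.79998956e+02, -1.12393931e-03,  8.99998639e+01]), 'ft_force': array([ 0.28958629, -0.20373809,  1.14512744]), 'wrist_torque': array([0.00489306, 0.02276887, 0.02615638]), 'grip_force': 0.0, 'finger_gap': 40.08013473601865}
```

View pics/w2.png

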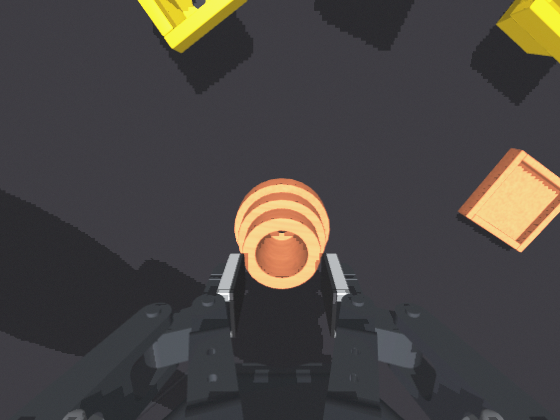

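```bash
python3 - <<'E'
from bench import r
from h import *
s=r.sense();p,d,P,T=look(r)
W=world(d,P,P["tool_from_camera"])
for v in (245,252,258,265,275,285,295):
    print(v,[(u,W[v,u].round(0).tolist()) for u in (205,215,222,230,237,243,262,322,330,340)])
E
```

```text
[ 382.9 -275.1   79.7] [180.  -0.  90.] 4.0
245 [(205, [-42.0, -71.0, 81.0]), (215, [-41.0, -62.0, 80.0]), (222, [-41.0, -55.0, 80.0]), (230, [-41.0, -48.0, 79.0]), (237, [-42.0, -41.0, 80.0]), (243, [6.0, -22.0, -18.0]), (262, [-5.0, -13.0, 6.0]), (322, [-3.0, 26.0, 1.0]), (330, [-41.0, 44.0, 80.0]), (340, [-42.0, 54.0, 81.0])]
252 [(205, [-48.0, -71.0, 79.0]), (215, [-49.0, -62.0, 81.0]), (222, [-48.0, -55.0, 79.0]), (230, [-48.0, -48.0, 80.0]), (237, [-49.0, -42.0, 80.0]), (243, [2.0, -22.0, -18.0]), (262, [-9.0, -13.0, 2.0]), (322, [-7.0, 26.0, -0.0]), (330, [-49.0, 45.0, 80.0]), (340, [-48.0, 54.0, 79.0])]
258 [(205, [-55.0, -72.0, 80.0]), (215, [-55.0, -63.0, 81.0]), (222, [-55.0, -56.0, 80.0]), (230, [12.0, -25.0, -44.0]), (237, [12.0, -21.0, -43.0]), (243, [8.0, -19.0, -37.0]), (262, [-9.0, -12.0, -5.0]), (322, [9.0, 21.0, -38.0]), (330, [12.0, 24.0, -43.0]), (340, [-55.0, 55.0, 80.0])]
265 [(205, [-62.0, -72.0, 79.0]), (215, [-62.0, -63.0, 79.0]), (222, [8.0, -29.0, -43.0]), (230, [12.0, -24.0, -50.0]), (237, [11.0, -20.0, -49.0]), (243, [5.0, -19.0, -37.0]), (262, [-10.0, -
[... 266 characters left out ...]
40.0]), (262, [-13.0, -11.0, -17.0]), (322, [0.0, 21.0, -40.0]), (330, [12.0, 22.0, -58.0]), (340, [12.0, 26.0, -59.0])]
285 [(205, [-85.0, -75.0, 81.0]), (215, [8.0, -29.0, -60.0]), (222, [12.0, -24.0, -67.0]), (230, [12.0, -21.0, -67.0]), (237, [7.0, -19.0, -59.0]), (243, [-5.0, -19.0, -41.0]), (262, [-84.0, -19.0, 79.0]), (322, [-4.0, 21.0, -42.0]), (330, [10.0, 21.0, -64.0]), (340, [12.0, 24.0, -67.0])]
295 [(205, [13.0, -29.0, -75.0]), (215, [13.0, -25.0, -75.0]), (222, [10.0, -24.0, -70.0]), (230, [11.0, -20.0, -71.0]), (237, [3.0, -19.0, -60.0]), (243, [-9.0, -19.0, -44.0]), (262, [-96.0, -19.0, 80.0]), (322, [83.0, 1.0, -175.0]), (330, [6.0, 21.0, -65.0]), (340, [10.0, 24.0, -71.0])]
```

```bash
python3 - <<'E'
from bench import r
from h import *
for n in ("scene","top"):
    p,d=r.snapshot(n);P=r.camera_params(n);W=world(d,P)
    if n=="scene": cv2.imwrite("pics/s3.png",cv2.resize(p[120:270,30:230],None,fx=4,fy=4,interpolation=2))
    m=(abs(W[...,0]-383)<40)&(abs(W[...,1]+275)<16)&(W[...,2]>60)&(orange(p)==0)
    w=W[m];print(n,len(w),[np.percentile(w[:,2],q).round(1) for q in (0,1,5,20)] if len(w) else 0)
p,d,P,T=look(r);W=world(d,P,P["tool_from_camera"])
m=(abs(W[...,0])<14)&(abs(W[...,1])<34)&(W[...,2]<-10)&(orange(p)==0)
w=W[m];print(len(w),[np.percentile(w[:,2],q).round(1) for q in (100,99,95,80)])
E
```

```text
scene 1749 [np.float64(62.3), np.float64(72.9), np.float64(120.3), np.float64(195.6)]
top 295 [np.float64(118.3), np.float64(120.9), np.float64(127.8), np.float64(148.4)]
[ 382.9 -275.1   79.7] [180.   0.  90.] 4.15
12352 [np.float64(-15.8), np.float64(-17.2), np.float64(-18.0), np.float64(-55.7)]
```

View pics/s3.png

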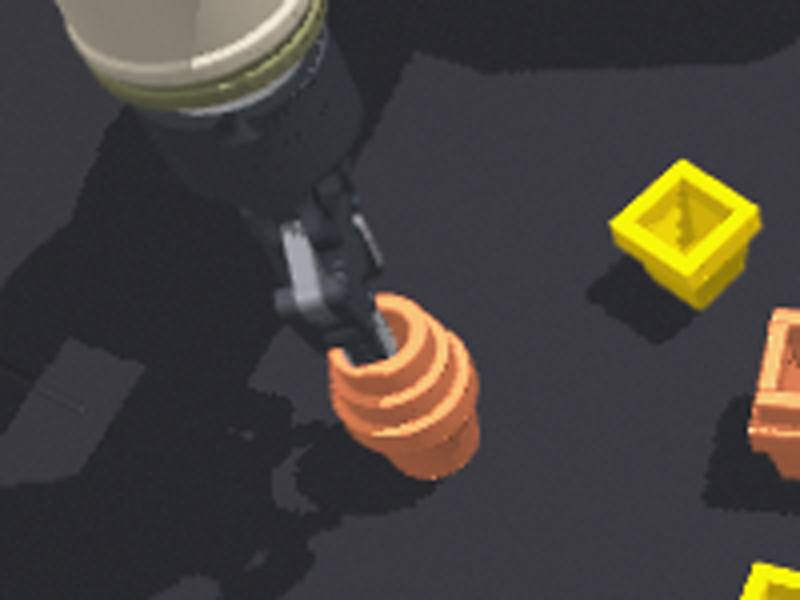

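The top and scene depths both put the fingertips about 39 mm above the reported TCP, so the fingers closed above the pot without touching it. I'll open, go down 35 mm and grip.

{"op": "jog_arm", "data": {
  "rows": [
    [[0,0,0],[0,0,0]],
    [[0,0,0],[0,0,0]],
    [[0,0,0],[0,0,0]],
    [[0,0,0],[0,0,0]],
    [[0,0,0],[0,0,0]],
    [[0,0,0],[0,0,0]],
    [[0,0,10],[0,0,0]],
    [[0,0,22],[0,0,0]],
    [[0,0,32],[0,0,0]],
    [[0,0,35],[0,0,0]]
  ],
  "grip": 80
}}

```text
time: 5.2
tool_pos: [381.7, -274.0, 42.4]
tcp_rot: [-179.9, -0.1, 90.0]
ft_force: [0.1, 1.4, -0.1]
finger_gap: 79.9
grip_force: 0.0
```

{"op": "jog_arm", "data": {
  "rows": [
    [[0,0,0],[0,0,0]],
    [[0,0,0],[0,0,0]],
    [[0,0,0],[0,0,0]],
    [[0,0,0],[0,0,0]],
    [[0,0,0],[0,0,0]],
    [[0,0,0],[0,0,0]],
    [[0,0,0],[0,0,0]],
    [[0,0,0],[0,0,0]]
  ],
  "grip": 38,
  "force": 40
}}

```text
time: 6.0
tool_pos: [383.4, -275.7, 45.4]
tcp_rot: [179.9, 0.1, 90.0]
ft_force: [-0.7, -0.1, 6.0]
finger_gap: 44.3
grip_force: 43.9
```

{"op": "jog_arm", "data": {
  "rows": [
    [[0,0,-5],[0,0,0]],
    [[0,0,-10],[0,0,0]],
    [[0,0,-15],[0,0,0]],
    [[0,0,-20],[0,0,0]],
    [[0,0,-28],[0,0,0]],
    [[0,0,-38],[0,0,0]],
    [[0,0,-50],[0,0,0]],
    [[0,0,-65],[0,0,0]],
    [[0,0,-80],[0,0,0]],
    [[0,0,-80],[0,0,0]]
  ]
}}

```text
time: 7.0
tool_pos: [384.5, -276.5, 128.0]
tcp_rot: [179.8, 0.2, 90.0]
ft_force: [-0.4, -1.0, -0.8]
finger_gap: 44.7
grip_force: 40.8
```

```bash
python3 - <<'E'
from bench import r
from h import *
p,d,P,T=look(r,"w4");s=r.sense();print(s["tool_pos"],s["finger_gap"],s["grip_force"])
for C,w in comps(p,d,P,T):
    z=np.percentile(w[:,2],97);print(C.round(),z.round(1),rim(w,z-5,z+5))
E
```

```text
[ 384.5 -276.5  128. ] [179.78   0.2   90.  ] 7.0
[ 383.85853524 -275.98066372  126.46397697] 44.350559263783055 40.83013798110187
[481. 178.] 14.2 (array([ 584.2, -271.9]), 92.7, array([ 583.7, -271.5]), array([66.6, 68.2]), 57.7)
[280. 184.] 79.7 (array([ 382.5, -270.8]), 54.9, array([ 381.9, -259.4]), array([54.9, 25.2]), 3.1)
```

View pics/w4.png

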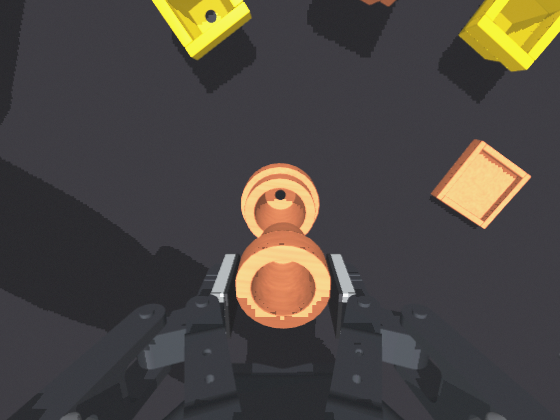

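The small pot is held upright at (283,285), and the medium pot stayed in the nest at (280,195). Next I'll carry it to the small round saucer.

{"op": "jog_arm", "data": {
  "rows": [
    [[10,0,-5],[0,0,0]],
    [[30,1,-5],[0,0,0]],
    [[60,2,-5],[0,0,0]],
    [[95,4,-5],[0,0,0]],
    [[135,6,-5],[0,0,0]],
    [[175,8,-5],[0,0,0]],
    [[215,10,-5],[0,0,0]],
    [[255,11,-5],[0,0,0]],
    [[295,13,-5],[0,0,0]],
    [[335,15,-5],[0,0,0]]
  ]
}}

```text
time: 8.05
tool_pos: [396.7, 61.9, 129.1]
tcp_rot: [-179.9, -0.0, 90.0]
ft_force: [1.4, -0.6, -1.0]
finger_gap: 44.4
grip_force: 40.9
```

{"op": "jog_arm", "data": {
  "rows": [
    [[40,2,0],[0,0,0]],
    [[80,4,0],[0,0,0]],
    [[120,5,0],[0,0,0]],
    [[155,7,0],[0,0,0]],
    [[185,8,0],[0,0,0]],
    [[210,9,0],[0,0,0]],
    [[228,10,0],[0,0,0]],
    [[238,10.5,0],[0,0,0]],
    [[242,10.5,0],[0,0,0]],
    [[242,10.5,0],[0,0,0]]
  ]
}}

```text
time: 9.05
tool_pos: [407.9, 301.7, 129.3]
tcp_rot: [-180.0, 0.0, 90.0]
ft_force: [1.0, -0.3, 0.3]
finger_gap: 44.2
grip_force: 40.9
```

{"op": "jog_arm", "data": {
  "rows": [
    [[0,0,0],[0,0,0]],
    [[0,0,0],[0,0,0]],
    [[0,0,0],[0,0,0]]
  ]
}}

```text
time: 9.35
tool_pos: [408.6, 301.3, 129.8]
tcp_rot: [180.0, 0.0, 89.9]
ft_force: [0.3, 0.5, -0.9]
finger_gap: 44.2
grip_force: 40.9
```

```bash
python3 - <<'E'
from bench import r
from h import *
p,d,P,T=look(r,"w5");s=r.sense();print(s["tool_pos"],s["finger_gap"],s["grip_force"])
for C,w in comps(p,d,P,T):
    z=np.percentile(w[:,2],97);print(C.round(),z.round(1),rim(w,z-5,z+5))
E
```

```text
[408.6 301.3 129.8] [179.99   0.    89.95] 9.35
[408.5806912  301.40341565 129.81685029] 44.291262273962325 40.8934520278126
[282. 191.] 13.8 (array([408.7, 302.9]), 49.3, array([408.9, 303.1]), array([48.9, 48.1]), 88.0)
[459. 216.] 13.8 (array([611.2, 262.7]), 66.0, array([598.6, 266.5]), array([65.9, 28.7]), 73.0)
[495. 231.] 13.7 (array([618.3, 260.4]), 60.1, array([624.1, 258.8]), array([58.8, 47.5]), 73.5)
```

{"op": "jog_arm", "data": {
  "rows": [
    [[0.5,0,15],[0,0,0]],
    [[1,0,40],[0,0,0]],
    [[1,0,65],[0,0,0]],
    [[1,0,87],[0,0,0]],
    [[1,0,102],[0,0,0]],
    [[1,0,112],[0,0,0]],
    [[1,0,119],[0,0,0]],
    [[1,0,123],[0,0,0]],
    [[1,0,125],[0,0,0]],
    [[1,0,126],[0,0,0]]
  ]
}}

```text
time: 10.4
tool_pos: [408.9, 303.2, 4.2]
tcp_rot: [179.9, -0.0, 90.0]
ft_force: [0.5, -0.5, -1.6]
finger_gap: 44.1
grip_force: 40.9
```

{"op": "jog_arm", "data": {
  "rows": [
    [[0,0,0],[0,0,0]],
    [[0,0,0.5],[0,0,0]],
    [[0,0,0.5],[0,0,0]]
  ]
}}

```text
time: 10.7
tool_pos: [408.7, 303.0, 3.5]
tcp_rot: [180.0, -0.0, 90.0]
ft_force: [-0.4, 0.0, -0.2]
finger_gap: 44.4
grip_force: 40.9
```

{"op": "jog_arm", "data": {
  "rows": [
    [[0,0,0.5],[0,0,0]],
    [[0,0,0.5],[0,0,0]],
    [[0,0,0.5],[0,0,0]],
    [[0,0,0.5],[0,0,0]],
    [[0,0,0.5],[0,0,0]],
    [[0,0,0.5],[0,0,0]]
  ],
  "grip": 80
}}

```text
time: 11.3
tool_pos: [408.4, 302.9, 2.7]
tcp_rot: [180.0, 0.0, 90.0]
ft_force: [-0.1, -0.4, -0.4]
finger_gap: 80.0
grip_force: 0.0
```

{"op": "jog_arm", "data": {
  "rows": [
    [[0,0,-10],[0,0,0]],
    [[0,0,-30],[0,0,0]],
    [[0,0,-60],[0,0,0]],
    [[0,0,-100],[0,0,0]],
    [[0,0,-127],[0,0,0]],
    [[-40,-2,-127],[0,0,0]],
    [[-80,-4,-127],[0,0,0]],
    [[-130,-6,-127],[0,0,0]],
    [[-180,-8,-127],[0,0,0]],
    [[-230,-10,-127],[0,0,0]]
  ]
}}

```text
time: 12.3
tool_pos: [398.2, 71.4, 130.7]
tcp_rot: [179.9, 0.0, 90.1]
ft_force: [-0.2, -0.5, 0.5]
finger_gap: 80.4
grip_force: 0.0
```

{"op": "jog_arm", "data": {
  "rows": [
    [[-50,-2,0],[0,0,0]],
    [[-100,-4,0],[0,0,0]],
    [[-150,-6,0],[0,0,0]],
    [[-200,-9,0],[0,0,0]],
    [[-250,-11,0],[0,0,0]],
    [[-295,-13,0],[0,0,0]],
    [[-325,-15,0],[0,0,0]],
    [[-342,-15.5,0],[0,0,0]],
    [[-348,-15.5,0],[0,0,0]],
    [[-348,-15.5,0],[0,0,0]]
  ]
}}

```text
time: 13.3
tool_pos: [383.0, -274.8, 129.9]
tcp_rot: [-180.0, -0.0, 90.0]
ft_force: [-0.4, 0.6, -0.7]
finger_gap: 80.1
grip_force: 0.0
```

{"op": "jog_arm", "data": {
  "rows": [
    [[0,0,0],[0,0,0]],
    [[0,0,0],[0,0,0]]
  ]
}}

```text
time: 13.5
tool_pos: [383.2, -273.7, 129.7]
tcp_rot: [180.0, -0.0, 90.1]
ft_force: [0.9, -0.0, -0.5]
finger_gap: 79.8
grip_force: 0.0
```

```bash
python3 - <<'E'
from bench import r
from h import *
p,d,P,T=look(r,"w6");s=r.sense();print(s["tool_pos"],s["finger_gap"],s["grip_force"])
for C,w in comps(p,d,P,T):
    z=np.percentile(w[:,2],97);print(C.round(),z.round(1),rim(w,z-5,z+5))
p,d=r.snapshot("top");cv2.imwrite("pics/t6.png",p)
for C,w in comps(p,d,r.camera_params("top")):
    z=np.percentile(w[:,2],97);print("top",C.round(),z.round(1),rim(w,z-5,z+5)) if 12<z<120 else 0
E
```

```text
[ 383.2 -273.7  129.7] [ 1.80e+02 -2.00e-02  9.01e+01] 13.5
[ 383.26437485 -273.82464427  129.76160373] 80.28432874533578 0.0
[378.   4.] 57.5 (array([ 459.8, -122.5]), 10.8, array([ 460.1, -121.9]), array([ 2.8, 10.8]), 68.4)
[457. 175.] 13.8 (array([ 582.2, -271.3]), 91.1, array([ 582.1, -270.9]), array([66.2, 64.5]), 58.2)
[500. 187.] 13.8 (array([ 583.8, -272.3]), 77.5, array([ 602., -269.]), array([40.2, 77.4]), 10.2)
[286. 190.] 79.2 (array([ 387.4, -289.7]), 45.4, array([ 389.2, -295.5]), array([45.4, 12.1]), 17.0)
[283. 185.] 79.6 (array([ 384.1, -267.2]), 53.3, array([ 385.8, -257.3]), array([20.6, 53.3]), 80.1)
[281. 216.] 78.7 (array([ 382.9, -274.9]), 41.4, array([ 383., -275.]), array([40.5, 40.4]), 63.1)
top [278. 144.] 15.9 (array([628.9,  15.3]), 111.1, array([629.6,  16. ]), array([80.2, 81.3]), 79.4)
top [162. 152.] 15.9 (array([618. , 260.5]), 68.8, array([618.4, 260.1]), array([67.6, 65.3]), 43.2)
top [415. 161.] 16.3 (array([ 583.3, -273.5]), 91.1, array([ 583.5, -272.2]), array([66.3, 68.1]), 58.3)
top [241. 213.] 15.6 (array([482.9,  94.7]), 79.3, array([483.7,  95.2]), array([76.4, 77.6]), 89.1)
top [330. 224.] 77.7 (array([448.2, -82.8]), 74.5, array([448.4, -82.4]), array([53.8, 54.4]), 65.5)
top [136. 251.] 57.9 (array([409. , 302.5]), 46.5, array([409. , 302.3]), array([45.4, 42.7]), 89.3)
top [432. 255.] 81.5 (array([ 382.6, -275.2]), 56.9, array([ 381.6, -274.9]), array([55. , 54.3]), 88.3)
```

The small pot is on its saucer: rim at 56 mm, centred at (409,302.5). Next is the medium pot.

{"op": "jog_arm", "data": {
  "rows": [
    [[-1,0,20],[0,0,0]],
    [[-1,0,50],[0,0,0]],
    [[-1,0,75],[0,0,0]],
    [[-1,0,92],[0,0,0]],
    [[-1,0,101],[0,0,0]],
    [[-1,0,104],[0,0,0]],
    [[-1,0,104],[0,0,0]],
    [[-1,0,104],[0,0,0]]
  ]
}}

```text
time: 14.4
tool_pos: [383.7, -276.6, 26.8]
tcp_rot: [179.9, 0.1, 90.0]
ft_force: [1.0, -0.0, 0.3]
finger_gap: 79.6
grip_force: 0.0
```

{"op": "jog_arm", "data": {
  "rows": [
    [[0,0,0],[0,0,0]],
    [[0,0,0],[0,0,0]],
    [[0,0,0],[0,0,0]],
    [[0,0,0],[0,0,0]],
    [[0,0,0],[0,0,0]],
    [[0,0,0],[0,0,0]],
    [[0,0,0],[0,0,0]],
    [[0,0,0],[0,0,0]]
  ],
  "grip": 48,
  "force": 40
}}

```text
time: 15.2
tool_pos: [383.6, -276.8, 26.9]
tcp_rot: [179.9, 0.1, 90.0]
ft_force: [-0.8, 0.0, 6.4]
finger_gap: 54.5
grip_force: 42.8
```

{"op": "jog_arm", "data": {
  "rows": [
    [[0,0,-5],[0,0,0]],
    [[0,0,-10],[0,0,0]],
    [[0,0,-15],[0,0,0]],
    [[0,0,-20],[0,0,0]],
    [[0,0,-28],[0,0,0]],
    [[0,0,-38],[0,0,0]],
    [[0,0,-53],[0,0,0]],
    [[0,0,-73],[0,0,0]],
    [[0,0,-95],[0,0,0]],
    [[0,0,-106],[0,0,0]]
  ]
}}

```text
time: 16.2
tool_pos: [383.9, -276.9, 134.5]
tcp_rot: [179.9, 0.1, 90.0]
ft_force: [-0.1, 0.3, -0.5]
finger_gap: 53.9
grip_force: 42.3
```

```bash
python3 - <<'E'
from bench import r
from h import *
p,d,P,T=look(r,"w7");s=r.sense();print(s["tool_pos"],s["finger_gap"],s["grip_force"])
for C,w in comps(p,d,P,T):
    z=np.percentile(w[:,2],97);print(C.round(),z.round(1),rim(w,z-5,z+5))
E
```

```text
[ 383.9 -276.9  134.5] [1.7986e+02 1.3000e-01 9.0000e+01] 16.2
[ 384.41579817 -277.34020887  135.68702289] 53.935960009974764 42.327162120491266
[478. 176.] 14.1 (array([ 583.6, -271.7]), 92.5, array([ 583.7, -271.7]), array([66.2, 68.3]), 58.2)
```

View pics/w7.png

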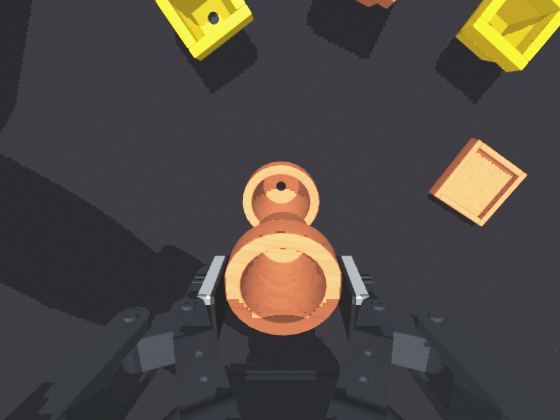

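The medium pot is held at (283,283), and the large one still stands upright at (281,195). I'll carry the medium pot to its saucer.

{"op": "jog_arm", "data": {
  "rows": [
    [[9,4,0],[0,0,0]],
    [[27,12,0],[0,0,0]],
    [[55,24,0],[0,0,0]],
    [[89,39,0],[0,0,0]],
    [[125,55,0],[0,0,0]],
    [[162,71,0],[0,0,0]],
    [[199,87.5,0],[0,0,0]],
    [[236,104,0],[0,0,0]],
    [[273,120,0],[0,0,0]],
    [[310,136.5,0],[0,0,0]]
  ]
}}

```text
time: 17.25
tool_pos: [518.6, 36.5, 130.0]
tcp_rot: [-179.9, -0.0, 90.0]
ft_force: [0.8, -0.2, -1.2]
finger_gap: 54.2
grip_force: 42.3
```

{"op": "jog_arm", "data": {
  "rows": [
    [[37,16,0],[0,0,0]],
    [[74,32.5,0],[0,0,0]],
    [[111,49,0],[0,0,0]],
    [[145,64,0],[0,0,0]],
    [[175,77,0],[0,0,0]],
    [[198,87,0],[0,0,0]],
    [[214,94,0],[0,0,0]],
    [[222,98,0],[0,0,0]],
    [[225,99,0],[0,0,0]],
    [[225,99,0],[0,0,0]]
  ]
}}

```text
time: 18.25
tool_pos: [617.8, 258.8, 130.8]
tcp_rot: [-179.9, 0.0, 90.0]
ft_force: [0.6, -0.7, -1.4]
finger_gap: 54.1
grip_force: 42.4
```

{"op": "jog_arm", "data": {
  "rows": [
    [[0,0,0],[0,0,0]],
    [[0,0,0],[0,0,0]],
    [[0,0,0],[0,0,0]]
  ]
}}

```text
time: 18.55
tool_pos: [618.5, 258.3, 131.9]
tcp_rot: [180.0, 0.0, 90.0]
ft_force: [-0.4, -0.8, -1.5]
finger_gap: 54.2
grip_force: 42.4
```

```bash
python3 - <<'E'
from bench import r
from h import *
p,d,P,T=look(r,"w8");s=r.sense();print(s["tool_pos"],s["finger_gap"],s["grip_force"])
for C,w in comps(p,d,P,T):
    z=np.percentile(w[:,2],97);print(C.round(),z.round(1),rim(w,z-5,z+5))
E
```

```text
[618.5 258.3 131.9] [179.99   0.    89.95] 18.55
[618.48815711 258.43873327 131.93210472] 54.43491094865702 42.36826619133353
[ 65. 147.] 54.9 (array([410. , 302.9]), 47.7, array([411.1, 302.7]), array([45.8, 43.7]), 55.7)
[ 29. 152.] 55.4 (array([409.3, 303.9]), 33.3, array([408.8, 303.8]), array([30.8, 30.6]), 64.0)
```

{"op": "jog_arm", "data": {
  "rows": [
    [[0.5,0,15],[0,0,0]],
    [[0.5,0,40],[0,0,0]],
    [[0.5,0,65],[0,0,0]],
    [[0.5,0,86],[0,0,0]],
    [[0.5,0,101],[0,0,0]],
    [[0.5,0,111],[0,0,0]],
    [[0.5,0,117],[0,0,0]],
    [[0.5,0,121],[0,0,0]],
    [[0.5,0,122.5],[0,0,0]],
    [[0.5,0,122.5],[0,0,0]]
  ]
}}

```text
time: 19.6
tool_pos: [618.9, 259.7, 9.9]
tcp_rot: [179.9, -0.0, 90.0]
ft_force: [0.7, 0.3, -0.2]
finger_gap: 54.1
grip_force: 42.4
```

{"op": "jog_arm", "data": {
  "rows": [
    [[0,0,0.5],[0,0,0]],
    [[0,0,0.5],[0,0,0]],
    [[0,0,0.5],[0,0,0]]
  ]
}}

```text
time: 19.9
tool_pos: [618.7, 259.6, 9.1]
tcp_rot: [180.0, -0.0, 90.0]
ft_force: [-0.5, -0.8, 0.2]
finger_gap: 53.7
grip_force: 42.4
```

{"op": "jog_arm", "data": {
  "rows": [
    [[0,0,0.5],[0,0,0]],
    [[0,0,0.5],[0,0,0]],
    [[0,0,0.5],[0,0,0]],
    [[0,0,0.5],[0,0,0]],
    [[0,0,0.5],[0,0,0]],
    [[0,0,0.5],[0,0,0]]
  ],
  "grip": 84
}}

```text
time: 20.5
tool_pos: [618.4, 259.5, 8.2]
tcp_rot: [180.0, 0.0, 90.0]
ft_force: [-0.3, -0.2, -0.5]
finger_gap: 83.7
grip_force: 0.0
```

{"op": "jog_arm", "data": {
  "rows": [
    [[0,0,-10],[0,0,0]],
    [[0,0,-30],[0,0,0]],
    [[0,0,-65],[0,0,0]],
    [[0,0,-105],[0,0,0]],
    [[0,0,-123.5],[0,0,0]],
    [[-25,-11,-123.5],[0,0,0]],
    [[-65,-29,-123.5],[0,0,0]],
    [[-110,-49,-123.5],[0,0,0]],
    [[-155,-68.5,-123.5],[0,0,0]],
    [[-200,-88,-123.5],[0,0,0]]
  ]
}}

```text
time: 21.5
tool_pos: [529.7, 58.1, 132.6]
tcp_rot: [179.9, 0.0, 90.0]
ft_force: [0.8, -1.2, 0.3]
finger_gap: 84.3
grip_force: 0.0
```

{"op": "jog_arm", "data": {
  "rows": [
    [[-45,-20,0],[0,0,0]],
    [[-90,-40,0],[0,0,0]],
    [[-135,-59.5,0],[0,0,0]],
    [[-180,-79.5,0],[0,0,0]],
    [[-225,-99,0],[0,0,0]],
    [[-265,-117,0],[0,0,0]],
    [[-300,-132,0],[0,0,0]],
    [[-325,-143,0],[0,0,0]],
    [[-334,-147,0],[0,0,0]],
    [[-334,-147.5,0],[0,0,0]]
  ]
}}

```text
time: 22.5
tool_pos: [382.7, -275.4, 132.3]
tcp_rot: [180.0, 0.0, 89.9]
ft_force: [0.1, 0.7, -0.7]
finger_gap: 84.0
grip_force: 0.0
```

{"op": "jog_arm", "data": {
  "rows": [
    [[0,0,0],[0,0,0]],
    [[0,0,0],[0,0,0]]
  ]
}}

```text
time: 22.7
tool_pos: [383.5, -273.4, 131.8]
tcp_rot: [180.0, -0.0, 90.1]
ft_force: [0.3, 0.2, -0.3]
finger_gap: 84.0
grip_force: 0.0
```

```bash
python3 - <<'E'
from bench import r
from h import *
p,d,P,T=look(r,"w9");s=r.sense();print(s["tool_pos"],s["finger_gap"],s["grip_force"])
for C,w in comps(p,d,P,T):
    z=np.percentile(w[:,2],97);print(C.round(),z.round(1),rim(w,z-5,z+5))
p,d=r.snapshot("top")
for C,w in comps(p,d,r.camera_params("top")):
    z=np.percentile(w[:,2],97);print("top",C.round(),z.round(1),rim(w,z-5,z+5)) if 12<z<120 else 0
E
```

```text
[ 383.5 -273.4  131.8] [ 1.7999e+02 -1.0000e-02  9.0080e+01] 22.7
[ 383.52103082 -273.37920475  131.7394212 ] 83.75626073675404 0.0
[376.   4.] 58.0 (array([ 459.9, -121.6]), 13.3, array([ 460. , -121.3]), array([ 3.8, 12.9]), 68.8)
[455. 175.] 13.5 (array([ 582.3, -271.8]), 91.7, array([ 582.5, -271. ]), array([66.1, 65.6]), 58.1)
[499. 186.] 13.7 (array([ 584.3, -272.3]), 77.0, array([ 602.6, -268.5]), array([39., 77.]), 11.6)
[286. 190.] 61.9 (array([ 382.8, -274.7]), 65.9, array([ 386.1, -273.9]), array([58.5, 65.3]), 11.5)
[281. 208.] 60.8 (array([ 382.9, -275.1]), 51.1, array([ 383. , -275.1]), array([50.3, 50.3]), 70.3)
top [278. 144.] 15.8 (array([628.9,  16.2]), 111.2, array([629.6,  16. ]), array([80.2, 80.8]), 79.6)
top [159. 149.] 63.6 (array([619.1, 260. ]), 57.0, array([619.2, 261. ]), array([53., 55.]), 85.7)
top [415. 161.] 15.6 (array([ 583.1, -272.3]), 91.9, array([ 583.6, -272.4]), array([66.6, 68. ]), 57.9)
top [241. 213.] 15.7 (array([482.7,  94.7]), 79.3, array([483.3,  95.2]), array([76.2, 77.7]), 89.1)
top [330. 224.] 77.8 (array([448.1, -82.8]), 74.9, array([448.5, -82.5]), array([54. , 54.4]), 65.3)
top [136. 251.] 58.1 (array([409.4, 302.8]), 46.5, array([408.8, 302.5]), array([43. , 45.3]), 1.3)
top [431. 255.] 63.8 (array([ 382.6, -275.2]), 67.1, array([ 382.3, -274.8]), array([64.9, 65.1]), 26.1)
```

The medium pot is placed: rim 62 mm, centred at (619,260). Next is the large round one.

{"op": "jog_arm", "data": {
  "rows": [
    [[-1.5,-0.5,20],[0,0,0]],
    [[-1.5,-0.5,55],[0,0,0]],
    [[-1.5,-0.5,85],[0,0,0]],
    [[-1.5,-0.5,105],[0,0,0]],
    [[-1.5,-0.5,118],[0,0,0]],
    [[-1.5,-0.5,124],[0,0,0]],
    [[-1.5,-0.5,126],[0,0,0]],
    [[-1.5,-0.5,126],[0,0,0]]
  ]
}}

```text
time: 23.6
tool_pos: [383.0, -276.4, 6.4]
tcp_rot: [180.0, 0.0, 90.0]
ft_force: [-0.7, -0.2, -0.4]
finger_gap: 84.3
grip_force: 0.0
```

{"op": "jog_arm", "data": {
  "rows": [
    [[0,0,0],[0,0,0]],
    [[0,0,0],[0,0,0]],
    [[0,0,0],[0,0,0]],
    [[0,0,0],[0,0,0]],
    [[0,0,0],[0,0,0]],
    [[0,0,0],[0,0,0]],
    [[0,0,0],[0,0,0]],
    [[0,0,0],[0,0,0]]
  ],
  "grip": 56,
  "force": 40
}}

```text
time: 24.4
tool_pos: [383.4, -276.9, 7.2]
tcp_rot: [179.9, 0.1, 90.0]
ft_force: [-0.9, 0.7, 6.1]
finger_gap: 64.4
grip_force: 44.9
```

{"op": "jog_arm", "data": {
  "rows": [
    [[0,0,-3],[0,0,0]],
    [[0,0,-8],[0,0,0]],
    [[0,0,-15],[0,0,0]],
    [[0,0,-25],[0,0,0]],
    [[0,0,-40],[0,0,0]],
    [[0,0,-60],[0,0,0]],
    [[0,0,-85],[0,0,0]],
    [[0,0,-105],[0,0,0]],
    [[0,0,-115],[0,0,0]],
    [[0,0,-115],[0,0,0]]
  ]
}}

```text
time: 25.4
tool_pos: [383.5, -276.9, 122.8]
tcp_rot: [179.8, 0.1, 90.0]
ft_force: [0.3, 0.1, -1.9]
finger_gap: 63.8
grip_force: 44.4
```

{"op": "jog_arm", "data": {
  "rows": [
    [[10,3,0],[0,0,0]],
    [[30,8,0],[0,0,0]],
    [[60,16,0],[0,0,0]],
    [[95,26,0],[0,0,0]],
    [[133,36,0],[0,0,0]],
    [[171,46.5,0],[0,0,0]],
    [[209,57,0],[0,0,0]],
    [[247,67,0],[0,0,0]],
    [[285,77,0],[0,0,0]],
    [[315,86,0],[0,0,0]]
  ]
}}

```text
time: 26.4
tool_pos: [467.1, 41.8, 118.9]
tcp_rot: [-179.8, -0.0, 90.1]
ft_force: [0.6, -0.2, -1.4]
finger_gap: 63.8
grip_force: 44.4
```

{"op": "jog_arm", "data": {
  "rows": [
    [[25,7,0],[0,0,0]],
    [[42,11,0],[0,0,0]],
    [[52,14,0],[0,0,0]],
    [[55.5,14.5,0],[0,0,0]],
    [[55.5,14.5,0],[0,0,0]],
    [[55.5,14.5,0],[0,0,0]]
  ]
}}

```text
time: 27.0
tool_pos: [482.6, 93.8, 120.4]
tcp_rot: [-180.0, 0.0, 90.0]
ft_force: [-0.0, -0.8, -2.0]
finger_gap: 64.0
grip_force: 44.4
```

```bash
python3 - <<'E'
from bench import r
from h import *
p,d,P,T=look(r,"w10");s=r.sense();print(s["tool_pos"],s["finger_gap"],s["grip_force"])
for C,w in comps(p,d,P,T):
    z=np.percentile(w[:,2],97);print(C.round(),z.round(1),rim(w,z-5,z+5))
W=world(d,P,T);m=(orange(p)>0)&(W[...,2]>100)&(W[...,2]<240);w=W[m]
print(w[:,2].max(),np.percentile(w[:,2],80) if len(w) else 0)
E
```

```text
[482.6  93.8 120.4] [-1.7996e+02  2.0000e-02  8.9970e+01] 27.0
[482.69686641  93.73668011 120.51860955] 64.1135287543584 44.38516588881612
[445.  19.] 61.1 (array([618.1, 242.6]), 40.8, array([618. , 237.7]), array([ 9.9, 40.8]), 88.3)
228.25428532674414 174.04593371977313
```

{"op": "jog_arm", "data": {
  "rows": [
    [[0.5,0.5,15],[0,0,0]],
    [[0.5,0.5,38],[0,0,0]],
    [[0.5,0.5,60],[0,0,0]],
    [[0.5,0.5,78],[0,0,0]],
    [[0.5,0.5,91],[0,0,0]],
    [[0.5,0.5,99],[0,0,0]],
    [[0.5,0.5,104],[0,0,0]],
    [[0.5,0.5,106.5],[0,0,0]],
    [[0.5,0.5,108],[0,0,0]],
    [[0.5,0.5,108],[0,0,0]]
  ]
}}

```text
time: 28.05
tool_pos: [484.1, 95.1, 13.4]
tcp_rot: [179.9, -0.0, 90.0]
ft_force: [-0.3, -0.2, -1.1]
finger_gap: 64.0
grip_force: 44.5
```

{"op": "jog_arm", "data": {
  "rows": [
    [[0,0,0],[0,0,0]],
    [[0,0,0.5],[0,0,0]],
    [[0,0,0.5],[0,0,0]]
  ]
}}

```text
time: 28.35
tool_pos: [484.0, 95.1, 13.2]
tcp_rot: [179.9, -0.0, 90.0]
ft_force: [-2.7, 0.5, 5.3]
finger_gap: 64.2
grip_force: 45.1
```

{"op": "jog_arm", "data": {
  "rows": [
    [[0,0,0],[0,0,0]],
    [[0,0,0],[0,0,0]],
    [[0,0,0],[0,0,0]],
    [[0,0,0],[0,0,0]],
    [[0,0,0],[0,0,0]],
    [[0,0,0],[0,0,0]]
  ],
  "grip": 84
}}

```text
time: 28.95
tool_pos: [483.4, 94.9, 12.1]
tcp_rot: [-180.0, 0.0, 90.0]
ft_force: [-0.1, 0.1, 0.1]
finger_gap: 84.0
grip_force: 0.0
```

{"op": "jog_arm", "data": {
  "rows": [
    [[0,0,-10],[0,0,0]],
    [[0,0,-30],[0,0,0]],
    [[0,0,-65],[0,0,0]],
    [[0,0,-105],[0,0,0]],
    [[0,0,-120],[0,0,0]],
    [[-30,-6,-120],[0,0,0.1]],
    [[-75,-15,-120],[0,0,0.2]],
    [[-120,-24,-120],[0,0,0.3]],
    [[-155,-31,-120],[0,0,0.4]],
    [[-170,-34,-120],[0,0,0.424]]
  ]
}}

```text
time: 29.95
tool_pos: [448.6, -77.7, 132.5]
tcp_rot: [180.0, 0.0, 65.4]
ft_force: [0.3, 0.0, -0.0]
finger_gap: 83.8
grip_force: 0.0
```

{"op": "jog_arm", "data": {
  "rows": [
    [[-7,-3,0],[0,0,0]],
    [[-7,-3,0],[0,0,0]],
    [[-7,-3,0],[0,0,0]],
    [[-7,-3,0],[0,0,0]]
  ]
}}

```text
time: 30.35
tool_pos: [444.0, -79.2, 132.2]
tcp_rot: [-180.0, -0.0, 65.8]
ft_force: [1.0, 0.6, 0.3]
finger_gap: 84.0
grip_force: 0.0
```

```bash
python3 - <<'E'
from bench import r
from h import *
p,d,P,T=look(r,"w11");s=r.sense();print(s["tool_pos"],s["tcp_rot"],s["finger_gap"],s["grip_force"])
for C,w in comps(p,d,P,T):
    z=np.percentile(w[:,2],97);print(C.round(),z.round(1),rim(w,z-5,z+5))
p,d=r.snapshot("top")
for C,w in comps(p,d,r.camera_params("top")):
    z=np.percentile(w[:,2],97);print("top",C.round(),z.round(1),rim(w,z-5,z+5)) if 12<z<120 else 0
E
```

```text
[444.  -79.2 132.2] [-1.80e+02 -2.00e-02  6.58e+01] 30.35
[444.02359386 -79.20554355 132.22701174] [-1.79999015e+02 -1.23646309e-02  6.58112737e+01] 84.10981873223498 0.0
[244.  18.] 66.2 (array([474.4,  72.8]), 40.2, array([473. ,  69.7]), array([ 7. , 40.2]), 65.9)
[435.  33.] 14.6 (array([627.4,   2.5]), 95.0, array([627.6,   1.8]), array([52.9, 80.7]), 79.1)
[291. 204.] 75.8 (array([448.8, -82.7]), 75.1, array([448.6, -82.8]), array([54.6, 54.1]), 65.9)
top [278. 144.] 15.8 (array([629.2,  15.8]), 111.7, array([629.7,  15.9]), array([79.9, 81.4]), 79.3)
top [159. 149.] 63.8 (array([619.4, 260.3]), 56.2, array([619.8, 260. ]), array([52.8, 55.1]), 42.2)
top [239. 211.] 69.6 (array([484.4,  97.3]), 66.0, array([484.5,  96.9]), array([64.4, 64.3]), 41.0)
top [136. 251.] 57.8 (array([409.2, 302.2]), 46.9, array([408.9, 302.2]), array([45.2, 43. ]), 89.9)
```

The large round pot is placed: rim 68 mm, at (484,97). Next is the square small pot.

{"op": "jog_arm", "data": {
  "rows": [
    [[-1.5,5.5,10],[0,0,0]],
    [[-1.5,5.5,40],[0,0,0]],
    [[-1.5,5.5,70],[0,0,0]],
    [[-1.5,5.5,90],[0,0,0]],
    [[-1.5,5.5,102],[0,0,0]],
    [[-1.5,5.5,107],[0,0,0]],
    [[-1.5,5.5,109],[0,0,0]],
    [[-1.5,5.5,109],[0,0,0]],
    [[-1.5,5.5,109],[0,0,0]]
  ]
}}

```text
time: 31.35
tool_pos: [449.2, -84.1, 24.3]
tcp_rot: [179.9, -0.0, 65.7]
ft_force: [-0.1, -0.1, -0.2]
finger_gap: 83.8
grip_force: 0.0
```

{"op": "jog_arm", "data": {
  "rows": [
    [[0,0,0],[0,0,0]],
    [[0,0,0],[0,0,0]],
    [[0,0,0],[0,0,0]],
    [[0,0,0],[0,0,0]],
    [[0,0,0],[0,0,0]],
    [[0,0,0],[0,0,0]],
    [[0,0,0],[0,0,0]],
    [[0,0,0],[0,0,0]]
  ],
  "grip": 46,
  "force": 40
}}

```text
time: 32.15
tool_pos: [448.8, -83.9, 24.0]
tcp_rot: [179.9, -0.0, 65.7]
ft_force: [-1.6, 0.3, 7.6]
finger_gap: 52.9
grip_force: 42.9
```

{"op": "jog_arm", "data": {
  "rows": [
    [[0,0,-4],[0,0,0]],
    [[0,0,-8],[0,0,0]],
    [[0,0,-13],[0,0,0]],
    [[0,0,-20],[0,0,0]],
    [[0,0,-28],[0,0,0]],
    [[0,0,-38],[0,0,0]],
    [[0,0,-53],[0,0,0]],
    [[0,0,-73],[0,0,0]],
    [[0,0,-90],[0,0,0]],
    [[0,0,-100],[0,0,0]]
  ]
}}

```text
time: 33.15
tool_pos: [449.2, -84.1, 125.6]
tcp_rot: [179.8, -0.0, 65.7]
ft_force: [0.8, 0.0, -2.2]
finger_gap: 52.9
grip_force: 42.2
```

```bash
python3 - <<'E'
from bench import r
from h import *
p,d,P,T=look(r,"w12");s=r.sense();print(s["tool_pos"],s["tcp_rot"],s["finger_gap"],s["grip_force"])
E
```

```text
[449.2 -84.1 125.6] [ 1.7984e+02 -2.0000e-02  6.5710e+01] 33.15
[449.85089256 -84.2817255  126.69322406] [ 1.79751625e+02 -2.85616126e-02  6.57082196e+01] 53.4432829837954 42.22004055976868
```

View pics/w12.png

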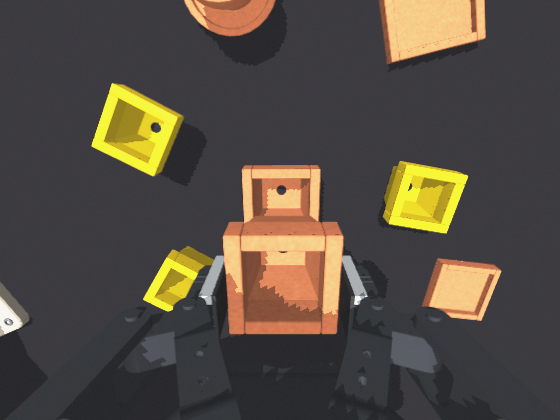

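The small square pot is held squarely at (283,278), and the large one is left at (281,195).

{"op": "jog_arm", "data": {
  "rows": [
    [[-5,9,0],[0,0,0.01]],
    [[-15,26,0],[0,0,0.03]],
    [[-31,53,0],[0,0,0.05]],
    [[-50,86,0],[0,0,0.08]],
    [[-69,118,0],[0,0,0.1]],
    [[-87,149,0],[0,0,0.12]],
    [[-101,174,0],[0,0,0.131]],
    [[-111,191,0],[0,0,0.131]],
    [[-116,199,0],[0,0,0.131]],
    [[-117,201,0],[0,0,0.131]]
  ]
}}

```text
time: 34.2
tool_pos: [582.8, -273.9, 121.6]
tcp_rot: [-179.9, 0.0, 58.1]
ft_force: [-0.6, 0.4, -1.0]
finger_gap: 52.8
grip_force: 42.4
```

{"op": "jog_arm", "data": {
  "rows": [
    [[0,0,0],[0,0,0]],
    [[0,0,0],[0,0,0]],
    [[0,0,0],[0,0,0]]
  ]
}}

```text
time: 34.5
tool_pos: [583.0, -272.3, 123.3]
tcp_rot: [-180.0, -0.0, 58.2]
ft_force: [0.2, -0.1, -2.0]
finger_gap: 52.8
grip_force: 42.4
```

```bash
python3 - <<'E'
from bench import r
from h import *
p,d,P,T=look(r,"w13");s=r.sense();print(s["tool_pos"],s["tcp_rot"],s["finger_gap"],s["grip_force"])
for C,w in comps(p,d,P,T):
    z=np.percentile(w[:,2],97);print(C.round(),z.round(1),rim(w,z-5,z+5))
E
```

```text
[ 583.  -272.3  123.3] [-1.7999e+02 -1.0000e-02  5.8240e+01] 34.5
[ 583.14016826 -272.43755131  123.45796786] [ 1.79988873e+02 -3.18880213e-03  5.82387050e+01] 53.34025453448989 42.44481682777405
[34. 92.] 58.5 (array([458.4, -87.7]), 76.7, array([459.3, -87.6]), array([64.8, 44.7]), 65.2)
```

Aligned. Descend 123.2 → 5.7.

{"op": "jog_arm", "data": {
  "rows": [
    [[0,0.5,15],[0,0,0]],
    [[0,0.5,40],[0,0,0]],
    [[0,0.5,65],[0,0,0]],
    [[0,0.5,84],[0,0,0]],
    [[0,0.5,98],[0,0,0]],
    [[0,0.5,107],[0,0,0]],
    [[0,0.5,113],[0,0,0]],
    [[0,0.5,116],[0,0,0]],
    [[0,0.5,117],[0,0,0]],
    [[0,0.5,117],[0,0,0]]
  ]
}}

```text
time: 35.55
tool_pos: [584.2, -273.7, 7.0]
tcp_rot: [179.9, -0.0, 58.2]
ft_force: [-0.3, 0.1, -1.3]
finger_gap: 53.5
grip_force: 42.5
```

{"op": "jog_arm", "data": {
  "rows": [
    [[0,0,0.5],[0,0,0]],
    [[0,0,1],[0,0,0]],
    [[0,0,1],[0,0,0]]
  ]
}}

```text
time: 35.85
tool_pos: [584.2, -273.7, 6.1]
tcp_rot: [179.9, -0.0, 58.2]
ft_force: [0.3, 0.4, 2.8]
finger_gap: 53.0
grip_force: 42.8
```

{"op": "jog_arm", "data": {
  "rows": [
    [[0,0,0],[0,0,0]],
    [[0,0,0],[0,0,0]],
    [[0,0,0],[0,0,0]],
    [[0,0,0],[0,0,0]],
    [[0,0,0],[0,0,0]],
    [[0,0,0],[0,0,0]]
  ],
  "grip": 84
}}

```text
time: 36.45
tool_pos: [583.7, -273.3, 5.2]
tcp_rot: [-180.0, 0.0, 58.2]
ft_force: [0.6, -0.5, 0.1]
finger_gap: 84.0
grip_force: 0.0
```

{"op": "jog_arm", "data": {
  "rows": [
    [[0,0,-10],[0,0,0]],
    [[0,0,-35],[0,0,0]],
    [[0,0,-75],[0,0,0]],
    [[0,0,-112],[0,0,0]],
    [[10,-24,-125],[0,0,-0.03]],
    [[28,-66,-125],[0,0,-0.07]],
    [[47,-111,-125],[0,0,-0.1]],
    [[65,-155,-125],[0,0,-0.131]],
    [[81,-193,-125],[0,0,-0.131]],
    [[90,-215,-125],[0,0,-0.131]]
  ]
}}

```text
time: 37.45
tool_pos: [446.9, -81.5, 130.8]
tcp_rot: [180.0, -0.0, 65.8]
ft_force: [0.3, 0.5, 0.4]
finger_gap: 83.9
grip_force: 0.0
```

{"op": "jog_arm", "data": {
  "rows": [
    [[0,0,0],[0,0,0]],
    [[0,0,0],[0,0,0]],
    [[0,0,0],[0,0,0]]
  ]
}}

```text
time: 37.75
tool_pos: [449.2, -84.4, 130.9]
tcp_rot: [179.9, 0.0, 65.7]
ft_force: [-0.1, -0.2, -0.4]
finger_gap: 84.0
grip_force: 0.0
```

```bash
python3 - <<'E'
from bench import r
from h import *
p,d,P,T=look(r,"w14");s=r.sense();print(s["tool_pos"],s["tcp_rot"],s["finger_gap"],s["grip_force"])
for C,w in comps(p,d,P,T):
    z=np.percentile(w[:,2],97);print(C.round(),z.round(1),rim(w,z-5,z+5))
p,d=r.snapshot("top")
for C,w in comps(p,d,r.camera_params("top")):
    z=np.percentile(w[:,2],97);print("top",C.round(),z.round(1),rim(w,z-5,z+5)) if 12<z<120 else 0
E
```

```text
[449.2 -84.4 130.9] [179.92   0.    65.68] 37.75
[449.09341971 -84.44694805 130.66049298] [1.79952896e+02 4.42813092e-03 6.56606796e+01] 84.00017362357114 0.0
[234.  16.] 65.5 (array([473.5,  70.1]), 30.8, array([472.7,  68.2]), array([ 4.3, 30.8]), 66.6)
[427.  31.] 14.7 (array([6.272e+02, 5.000e-01]), 92.8, array([6.273e+02, 1.000e-01]), array([49.6, 81.1]), 79.0)
[281. 201.] 57.8 (array([448.9, -82.8]), 89.1, array([448.7, -82.6]), array([64.2, 64. ]), 65.7)
top [278. 144.] 16.0 (array([629.8,  16.3]), 110.6, array([629.5,  16. ]), array([80. , 81.6]), 79.3)
top [159. 149.] 63.9 (array([619.4, 260.5]), 56.3, array([619.2, 260.3]), array([55.3, 53. ]), 15.5)
top [239. 211.] 69.9 (array([484.5,  97.1]), 65.8, array([484.7,  96.8]), array([64.7, 64.3]), 43.3)
top [136. 251.] 58.0 (array([409.1, 302.3]), 47.0, array([408.8, 301.4]), array([45. , 42.6]), 88.1)
```

{"op": "jog_arm", "data": {
  "rows": [
    [[1.5,-1,10],[0,0,0]],
    [[1.5,-1,45],[0,0,0]],
    [[1.5,-1,80],[0,0,0]],
    [[1.5,-1,103],[0,0,0]],
    [[1.5,-1,117],[0,0,0]],
    [[1.5,-1,124],[0,0,0]],
    [[1.5,-1,127],[0,0,0]],
    [[1.5,-1,127],[0,0,0]],
    [[1.5,-1,127],[0,0,0]]
  ]
}}

```text
time: 38.75
tool_pos: [448.9, -82.1, 4.0]
tcp_rot: [179.9, -0.0, 65.7]
ft_force: [0.2, -0.0, -0.6]
finger_gap: 83.9
grip_force: 0.0
```

{"op": "jog_arm", "data": {
  "rows": [
    [[0,0,0],[0,0,0]],
    [[0,0,0],[0,0,0]],
    [[0,0,0],[0,0,0]],
    [[0,0,0],[0,0,0]],
    [[0,0,0],[0,0,0]],
    [[0,0,0],[0,0,0]],
    [[0,0,0],[0,0,0]],
    [[0,0,0],[0,0,0]]
  ],
  "grip": 54,
  "force": 40
}}

```text
time: 39.55
tool_pos: [449.0, -82.1, 4.3]
tcp_rot: [179.9, -0.0, 65.7]
ft_force: [-0.7, 0.2, 7.0]
finger_gap: 63.4
grip_force: 44.8
```

{"op": "jog_arm", "data": {
  "rows": [
    [[0,0,-3],[0,0,0]],
    [[0,0,-8],[0,0,0]],
    [[0,0,-15],[0,0,0]],
    [[0,0,-25],[0,0,0]],
    [[0,0,-40],[0,0,0]],
    [[0,0,-58],[0,0,0]],
    [[0,0,-78],[0,0,0]],
    [[0,0,-95],[0,0,0]],
    [[0,0,-100],[0,0,0]],
    [[0,0,-100],[0,0,0]]
  ]
}}

```text
time: 40.55
tool_pos: [448.9, -82.1, 104.4]
tcp_rot: [179.9, -0.0, 65.7]
ft_force: [0.1, 0.1, -2.1]
finger_gap: 63.1
grip_force: 44.2
```

```bash
python3 - <<'E'
from bench import r
from h import *
p,d,P,T=look(r,"w15");s=r.sense();print(s["tool_pos"],s["tcp_rot"],s["finger_gap"],s["grip_force"])
for C,w in comps(p,d,P,T):
    z=np.percentile(w[:,2],97);print(C.round(),z.round(1),rim(w,z-5,z+5))
E
```

```text
[448.9 -82.1 104.4] [ 1.7986e+02 -2.0000e-02  6.5710e+01] 40.55
[448.17648863 -81.82882996 103.25334212] [ 1.79971395e+02 -4.08331281e-03  6.57062362e+01] 62.84808420731063 44.21615481376648
[230.  14.] 51.4 (array([471.8,  68.1]), 18.1, array([471.5,  67.5]), array([ 1.7, 18.1]), 65.8)
[440.  30.] 14.5 (array([626.1,  -1.8]), 90.0, array([626.5,  -2.5]), array([44.4, 80.6]), 78.7)
```

View pics/w15.png

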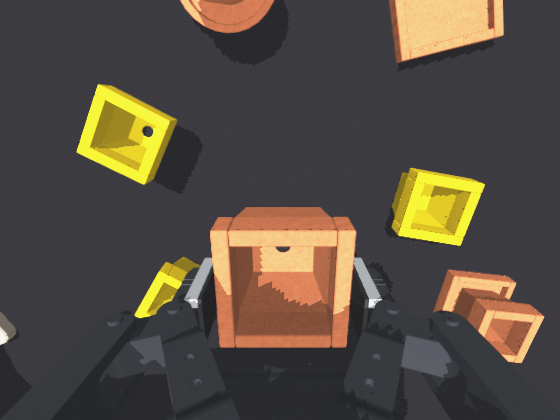

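The large square pot is held squarely at (283,285). The small square pot stands in its saucer at (500,325). I'll carry the large one to its saucer.

{"op": "jog_arm", "data": {
  "rows": [
    [[8,6,0],[0,0,-0.02]],
    [[22,17,0],[0,0,-0.05]],
    [[43,33,0],[0,0,-0.09]],
    [[69,52,0],[0,0,-0.13]],
    [[96,73,0],[0,0,-0.17]],
    [[121,92,0],[0,0,-0.21]],
    [[142,108,0],[0,0,-0.239]],
    [[156,118,0],[0,0,-0.239]],
    [[163,123.5,0],[0,0,-0.239]],
    [[164.5,124.5,0],[0,0,-0.239]]
  ]
}}

```text
time: 41.6
tool_pos: [629.3, 17.6, 101.7]
tcp_rot: [-179.9, 0.0, 79.5]
ft_force: [-0.7, -0.1, -2.2]
finger_gap: 63.4
grip_force: 44.3
```

{"op": "jog_arm", "data": {
  "rows": [
    [[0,0,0],[0,0,0]],
    [[0,0,0],[0,0,0]],
    [[0,0,0],[0,0,0]]
  ]
}}

```text
time: 41.9
tool_pos: [628.8, 16.4, 103.3]
tcp_rot: [-180.0, 0.0, 79.4]
ft_force: [-0.5, -0.5, -2.7]
finger_gap: 63.4
grip_force: 44.3
```

```bash
python3 - <<'E'
from bench import r
from h import *
p,d,P,T=look(r,"w16");s=r.sense();print(s["tool_pos"],s["tcp_rot"],s["finger_gap"],s["grip_force"])
for C,w in comps(p,d,P,T):
    z=np.percentile(w[:,2],97);print(C.round(),z.round(1),rim(w,z-5,z+5))
E
```

```text
[628.8  16.4 103.3] [-1.7999e+02  1.0000e-02  7.9370e+01] 41.9
[628.88196372  16.4825547  103.39690318] [1.79993176e+02 9.89002838e-04 7.93665466e+01] 62.900297736879345 44.33503210544586
[501.  54.] 9.8 (array([834.4,  94.2]), 133.5, array([833.3,  93.4]), array([  5.5, 133.5]), 36.0)
[ 77. 144.] 68.3 (array([485. ,  97.1]), 67.2, array([485.5,  97. ]), array([64.9, 66.1]), 48.5)
```

Descend 103.2 → 9.8.

{"op": "jog_arm", "data": {
  "rows": [
    [[0,1,12],[0,0,0]],
    [[0,1,32],[0,0,0]],
    [[0,1,52],[0,0,0]],
    [[0,1,68],[0,0,0]],
    [[0,1,79],[0,0,0]],
    [[0,1,86],[0,0,0]],
    [[0,1,90],[0,0,0]],
    [[0,1,92.5],[0,0,0]],
    [[0,1,93],[0,0,0]],
    [[0,1,93],[0,0,0]]
  ]
}}

```text
time: 42.95
tool_pos: [630.7, 16.7, 10.8]
tcp_rot: [179.9, -0.0, 79.4]
ft_force: [-0.6, 0.4, -1.0]
finger_gap: 62.7
grip_force: 44.3
```

{"op": "jog_arm", "data": {
  "rows": [
    [[0,0,0.5],[0,0,0]],
    [[0,0,0.5],[0,0,0]],
    [[0,0,0.5],[0,0,0]]
  ]
}}

```text
time: 43.25
tool_pos: [630.8, 16.7, 10.4]
tcp_rot: [179.9, -0.0, 79.4]
ft_force: [-0.0, 0.3, 0.9]
finger_gap: 63.1
grip_force: 44.5
```

{"op": "jog_arm", "data": {
  "rows": [
    [[0,0,0],[0,0,0]],
    [[0,0,0],[0,0,0]],
    [[0,0,0],[0,0,0]],
    [[0,0,0],[0,0,0]],
    [[0,0,0],[0,0,0]],
    [[0,0,0],[0,0,0]]
  ],
  "grip": 84
}}

```text
time: 43.85
tool_pos: [630.2, 16.7, 9.7]
tcp_rot: [-180.0, 0.0, 79.4]
ft_force: [-1.4, -0.0, 0.1]
finger_gap: 83.9
grip_force: 0.0
```

{"op": "jog_arm", "data": {
  "rows": [
    [[0,0,-10],[0,0,0]],
    [[0,0,-35],[0,0,0]],
    [[0,0,-75],[0,0,0]],
    [[0,0,-115],[0,0,0]],
    [[0,-10,-150],[0,0,0]],
    [[0,-40,-170],[0,0,0]],
    [[0,-85,-180],[0,0,0]],
    [[0,-130,-190],[0,0,0]],
    [[0,-170,-190],[0,0,0]],
    [[0,-190,-190],[0,0,0]]
  ]
}}

```text
time: 44.85
tool_pos: [441.5, 52.2, 200.9]
tcp_rot: [179.9, -0.0, 79.4]
ft_force: [0.6, -0.3, -0.4]
finger_gap: 84.0
grip_force: 0.0
```

```bash
python3 - <<'E'
from bench import r
from h import *
for n in("top","scene"):
    p,d=r.snapshot(n);cv2.imwrite(f"pics/{n}_end.png",p)
    for C,w in comps(p,d,r.camera_params(n)):
        z=np.percentile(w[:,2],97)
        if 12<z<120: print(n,C.round(),z.round(1),rim(w,z-5,z+5),'saucer',rim(w,9,19))
E
```

```text
top [417. 158.] 59.7 (array([ 584.8, -272.9]), 75.0, array([ 584.5, -273.4]), array([54.3, 55.8]), 58.7) saucer (array([ 581.8, -271.2]), 89.4, array([ 582.8, -271.6]), array([66.1, 66.1]), 58.0)
scene [402. 159.] 59.2 (array([408. , 301.7]), 47.7, array([409.7, 301.9]), array([45.3, 44.4]), 78.1) saucer (array([409.6, 301.9]), 56.7, array([413.1, 298.2]), array([54.2, 44.9]), 46.2)
scene [328. 211.] 71.1 (array([484.6,  96. ]), 67.6, array([485.2,  96.2]), array([63.9, 64.9]), 66.2) saucer (array([483.8,  93.6]), 79.5, array([491.4,  89.5]), array([78.3, 61.6]), 58.5)
scene [434. 244.] 64.5 (array([619.5, 260.4]), 57.6, array([619.8, 260.2]), array([54.6, 55.5]), 78.9) saucer (array([618.6, 259.4]), 70.1, array([622.8, 252.2]), array([68.6, 52. ]), 27.0)
scene [318. 291.] 67.2 (array([631.9,  15.3]), 89.0, array([631.6,  15.4]), array([64.4, 65.8]), 79.5) saucer (array([631.5,  15.2]), 110.5, array([630.8,  15.6]), array([80.7, 81.1]), 79.4)
scene [154. 318.] 61.4 (array([ 585.4, -272.9]), 74.0, array([ 585.3, -273.4]), array([55.8, 54.9]), 56.9) saucer (array([ 584.7, -271.5]), 91.2, array([ 585.3, -271.7]), array([65.9, 66.3]), 58.3)
```

View pics/scene_end.png

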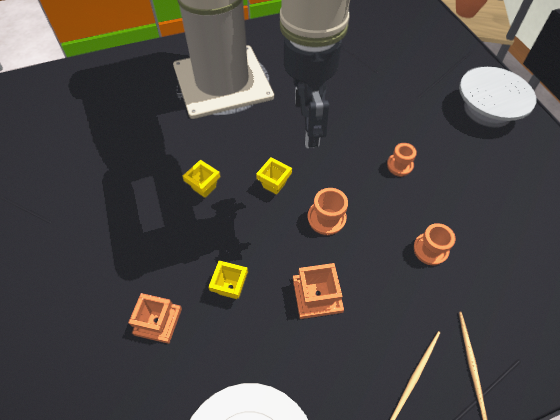

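All five pots stand upright and centred in their saucers: round at (402,159), (328,211) and (434,244), square at (318,291) and (154,318). The rims are at the expected heights and the centres are within about 3 mm.

{"op": "jog_arm", "data": {
  "rows": [
    [[0,0,0],[0,0,0]],
    [[0,0,0],[0,0,0]],
    [[0,0,0],[0,0,0]],
    [[0,0,0],[0,0,0]],
    [[0,0,0],[0,0,0]]
  ]
}}

```text
time: 45.45
tool_pos: [443.7, 51.5, 199.4]
tcp_rot: [-180.0, 0.0, 79.4]
ft_force: [0.4, 0.2, -0.7]
finger_gap: 84.0
grip_force: 0.0
```

```bash
python3 -c "
from bench import r
print(r.hand_in())"
```

```text
the job is handed in; nothing more can be done
None
```

All five pots stand upright and released in their own saucers, measured within about 3 mm of centre with the square pots parallel to theirs; the job was handed in at about 45 s, and no verdict was returned.

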